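Stand the fallen measuring cylinder on the drip tray and slide it under the outlet

TASK

The measuring cylinder has fallen over. Stand it upright on the steel disc in the middle of the drawn-out drip tray, and once it stands there on its own slide the tray fully home between the arms of the dispenser's foot, so that the cylinder ends upright with its mouth squarely under the water outlet, ready to be filled. Set the cylinder down gently, do not knock it against the dispenser, and leave the beaker and the two bottles where they are.

Things in the scene. Friction and masses are not known exactly. Their poses are not given: they have to be found in the camera images.
- cylinder: White plastic 100 ml measuring cylinder, 230 mm tall, about 0.14 kg. Hexagonal foot 60 mm across flats, 12 mm thick; tube 32 mm in diameter, 35 mm at the rim's bead (top 4 mm). Origin: centre of the foot's underside; z: from foot to mouth. At first it lies on a flat of the foot and the rim, z sloping 0.057 rad down to the mouth, origin 31 mm above the bench. Mass centre 56 mm above the underside.
- mouth (a point): Centre of the cylinder's open mouth (28 mm inner diameter), on the tube's axis 230 mm from the cylinder's origin; same axes. 17 mm above the bench at first.
- tray: Loose grey drip tray, about 0.6 kg, flat on the bench, drawn out and a little askew. 140 mm wide (y), from x = -138 mm (front) to +100 mm (rear edge, which enters the foot first). Origin: on its underside, below the centre of the steel standing disc (80 mm diameter, flush in the slotted grille). Grille top 16 mm above the bench, rim round it 5 mm wide and 21 mm high. z up.
- front_plate (a point): Middle of the top edge of the tray's upright front plate, 45 mm above the bench: 8 mm thick along the tray's x (-138 to -130 mm), 140 mm wide. To be pushed, or pinched from above: between it and the disc is only the grille, 16 mm high. Same axes as the tray.
- dispenser: Water dispenser, fixed. White column 180 mm wide, 400 mm high, front face at x = +100 mm; head 150 mm wide, 300 to 400 mm above the bench, overhanging out to x = -43 mm. Origin: on the bench straight below the outlet; +x from the open front to the column, z up. The tray slides on the bench along +x until its rear edge meets the column: then origins and axes of tray and dispenser coincide.
- foot_entry (a point): Middle of the mouth of the dispenser's fork foot, 24 mm above the bench, at x = -115 mm of the dispenser (same axes). Two grey arms, 18 mm wide, 24 mm high, run along x either side of the tray's place, 144 mm apart inside, from the column to x = -85 mm; from there to -115 mm their tips flare outwards at 0.35 rad.
- outlet (a point): Lower end of the steel outlet tube (12 mm diameter) under the dispenser's head, 272 mm above the bench. The rim of the cylinder standing on the tray passes 26 mm below it: too low to tip the cylinder in under it.
- beaker: Bystander: clear beaker, 72 mm diameter, 92 mm high, origin at the centre of its underside.
- bottle: Bystander: white bottle with a cap, 70 mm diameter, 150 mm high, origin at the centre of its underside.
- wash_bottle: Bystander: white wash bottle, 68 mm diameter, bent spout tube up to 190 mm high reaching 60 mm along its -x, origin at the centre of its underside.
There are look-alikes about, which are no part of the job. Leave any orange or turquoise look-alike of the cylinder alone.

How it is judged:
By the outcome, as a careful person would: the job done as asked, in the order asked, and still so for the second after the job is handed in, with the robot touching nothing.
It also fails if it takes over 61 s, if anything falls off the work surface, if the arm or the gripper's body presses on something with over 40 N, if the wrist force passes 120 N, or if a joint passes its speed limit or range.

ROBOT

A 7-joint arm with a two-finger parallel gripper is mounted at the origin on the work surface. World frame = base frame: x ahead of the robot, y to its left, z up, the work surface at z = 0. Lengths are in m, angles in rad, forces in N, time in s.
With the tool pointing down it reaches from about 0.425 to 0.925 m from the base axis. Payload 6.8 kg.
Tool frame: the origin (TCP) lies on the centre line of the jaws, within the pads' length; the fingertips stand 8 mm ahead of it and the grasp point (between the pads) lies 11 mm behind it; z points along the fingers, y is the line along which they close (so a half turn about z gives the same grasp; the last joint's range is limited). The gripper opens to 85 mm and grips with 20 to 120 N. Pads are 22 mm wide; open, the fingers measure 114 mm over their backs; the gripper's body (76 mm by 85 mm) begins 54 mm behind the grasp point. The pads swing forward as they close: fully open they stand 13 mm farther back than shut.
Start: joints at [-1.324, 0.477, 0.022, 1.555, -0.011, 1.109, -0.083], TCP at [0.234, 0.633, 0.239] pointing down, gripper open.
Joint ranges: [-2.96, 2.96], [-0.34, 2.1], [-1.41, 1.46], [0.24, 2.44], [-1.37, 4.51], [0.17, 1.92], [-2.96, 2.96]. Speed limits (rad/s): [2.39, 2.39, 3.14, 3.14, 3.14, 3.14, 3.14].

INTERFACE

Orientations are given as [roll, pitch, yaw] about the fixed x, y, z axes, in that order (R = Rz(yaw) Ry(pitch) Rx(roll)).
In Python, from station import bot, imaging gives the robot as it stands. The module is installed in compiled form; this text tells all that it offers.
- The arm moves only by the tool jog_arm, never from a script. Its argument "moves" is a list of rows, each a list of 7 numbers: the turn, a rotation vector about the tool's x, y, z each as a share of pi rad, from -1 to 1, then the shift along the tool's x, y, z each as a share of 60 cm, from -1 to 1, then the closure, from -1 (fully open) to 1 (shut). A call has 1 to 5 rows; each row is the pose to reach, as a shift and turn from the pose commanded when the call began, along the tool's axes at that moment, turning the shorter way round; what a row does not reach only later rows make up. A row lasts 1/12 s, in which the tool goes at most 41.7 mm and 7.16 degrees, less where a joint would pass 70% of its speed; a pose out of reach is approached as far as the arm can. A call with a number of a shift or a turn outside -1 to 1 is refused whole. A call with a gripper value outside its range is refused whole. The fingers move at their own pace and stop on an object; "newtons" is the grip in N (left out, the last holds). Time passes only in rows, so rows that repeat a pose let the fingers close. It gives the time, the measured TCP pose, the force, the opening and the grip force at its end, in the units of the state.
- bot.state(): the state, without advancing time (a new reading comes with each control period).
- imaging.snapshot(name): name is "side" or "top" or "wrist"; returns the picture (400x640x3 uint8, blue, green, red); there is no depth.
- imaging.calibration(name): a dict with "mtx" (3x3 intrinsics, pixels), "extrinsics" (4x4, takes a point from world to camera coordinates). Camera axes: x right, y up, looking along -z (the intrinsics and any distortion apply to the point x, -y, -z); pixel columns grow to the right and rows downward; lengths in m; the calibration is good to about 2 mm. A picture is of the moment at which its call begins: read the wrist's pose just before it. calibration takes no time and is no camera call; for the wrist camera it gives the pose at the moment of the call.
- bot.sign_off(): hands the job in; it is judged then, once.
The state is a dict: "t": time; "q": joint angles; "dq": joint speeds; "effort": joint torques, N m; "ee_pos": TCP position; "tool_rot": TCP orientation; "ft_force": force on the tool from outside, world axes, zero at the start; "torque": the same for the moment, N m; "grip_width": finger opening in m; "finger_force": force on a finger pad.
Only numpy, scipy, OpenCV 4.12 (cv2) and the standard library are available. Lean on these libraries where they do the work, as an engineer would, in place of code of your own. Each camera call takes 0.05 s, during which the arm holds its last target. There are 200 camera calls.

## Working session

There is one attempt and no reset: what is moved stays moved. The work goes in short steps, Python scripts to look and compute and a tool call to move; the robot and the scene stay as the last step left them, time stands still between calls to the robot, and variables do not carry over. Pictures are saved under pics/ and viewed, at most 10 in all, crops included, and the job is handed in when it is done.

Besides the shell and the picture viewer there is one more tool, called after ">>>" in YAML: its name, and indented under it one key for each argument. jog_arm: Moves the arm, as the interface text tells. Shift numbers are shares of 60 cm and turn numbers shares of pi rad, none past 1 either way. Its arguments: {"type":"object","properties":{"moves":{"type":"array"},"newtons":{"type":"number"}},"required":["moves"]}

```bash
mkdir -p pics; ls
python3 - <<'E'
from station import bot, imaging
import cv2,numpy as np
s=bot.state();print(s)
for n in("top","side"):
    im=imaging.snapshot(n);cv2.imwrite(f"pics/{n}0.png",im);c=imaging.calibration(n);print(n,c)
E
```

```text
pics
{'t': 0.0, 'q': array([-1.32409232,  0.4777844 ,  0.02233272,  1.5564189 , -0.01150452,
        1.1093101 , -0.08311593]), 'dq': array([-7.00217354e-05, -1.09763829e-03, -4.19763712e-04, -1.06963714e-03,
        9.84687377e-04,  1.17992467e-03, -1.08148809e-03]), 'effort': array([ 6.01403517e-04, -5.96453762e+01,  1.60857640e+00, -2.81193280e+01,
        1.25494946e-02,  9.35210672e-03,  1.87404157e-05]), 'ee_pos': array([0.23430993, 0.63242618, 0.23834984]), 'tool_rot': array([-3.13980429e+00,  1.25295580e-04,  2.78679898e+00]), 'ft_force': array([-0.28785767,  0.59636911,  0.40694184]), 'torque': array([-0.04449613,  0.01423537, -0.04802501]), 'finger_force': 0.0, 'grip_width': 0.08533748554402228}
top {'mtx': array([[385.20831986,   0.        , 322.31385042],
       [  0.        , 385.20831986, 204.88489857],
       [  0.        ,   0.        ,   1.        ]]), 'extrinsics': array([[-0.00864078, -0.99993936,  0.006827  ,  0.0964045 ],
       [ 0.99446636, -0.00787825,  0.10475967, -0.57052452],
       [-0.10469953,  0.00769443,  0.99447413, -1.38802493],
       [ 0.        ,  0.        ,  0.        ,  1.        ]])}
side {'mtx': array([[396.45376971,   0.        , 322.32152924],
       [  0.        , 396.45376971, 198.1168282 ],
       [  0.        ,   0.        ,   1.        ]]), 'extrinsics': array([[ 0.82251062,  0.56837146,  0.02074059, -0.50123872],
       [-0.37372336,  0.51262014,  0.77301452,  0.02360158],
       [ 0.42872734, -0.64356389,  0.6340492 , -1.53634806],
       [ 0.        ,  0.        ,  0.        ,  1.        ]])}
```

View pics/top0.png

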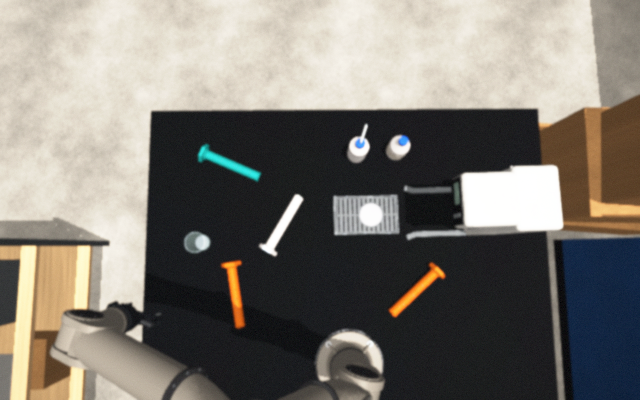

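View pics/side0.png

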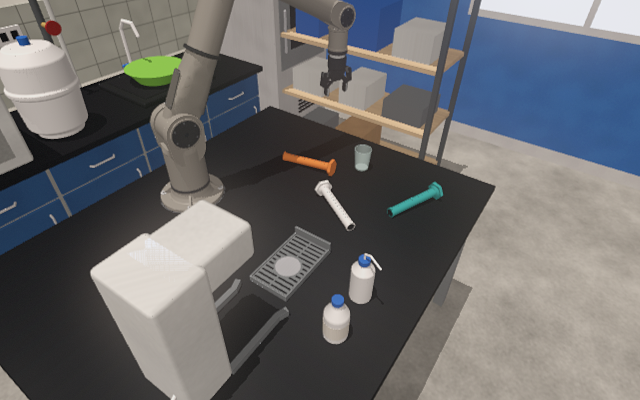

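The top view shows the white cylinder with its foot at about (269,249) and mouth at (298,198). The tray spans (333–399, 195–235) with its front to the left, and the disc is at (371,215). The dispenser is on the right, with arm tips at about (406,188) and (408,236). The side view agrees. Next I'll turn these into positions.

```bash
cat > h.py <<'E'
import numpy as np, cv2
from station import bot, imaging
def ray(c,uv):
    E=c["extrinsics"];R=E[:3,:3];t=E[:3,3];K=c["mtx"]
    d=np.linalg.inv(K)@np.array([uv[0],uv[1],1.]);d=d*[1,-1,-1]
    return -R.T@t,R.T@d
def onz(c,uv,z):
    o,d=ray(c,uv);return o+d*(z-o[2])/d[2]
def proj(c,p):
    E=c["extrinsics"];q=E[:3,:3]@np.asarray(p)+E[:3,3];q=c["mtx"]@(q*[1,-1,-1]);return q[:2]/q[2]
E
python3 - <<'E'
from h import *
c=imaging.calibration("top");im=cv2.imread("pics/top0.png")
print("dist?",[k for k in c])
hsv=cv2.cvtColor(im,cv2.COLOR_BGR2HSV)
m=((hsv[...,2]>150)&(hsv[...,1]<60)).astype(np.uint8);m[:110]=0;m[:,:155]=0;m[:,540:]=0
n,l,st,ce=cv2.connectedComponentsWithStats(m)
for i in range(1,n):
    if st[i,4]>80: print(st[i],ce[i],onz(c,ce[i],0.016).round(3))
for name,uv,z in[("foot",(266,249),.03),("mouth",(299,197),.017),("trayFL",(334,236),.045),("trayFR",(334,195),.045),("RL",(399,234),.021),("RR",(398,195),.021),("disc",(371,215),.016),("tipL",(408,236),.024),("tipR",(406,188),.024),("beaker",(196,242),.04),("wash",(358,146),.1),("bot",(399,147),.1)]:
    print(name,onz(c,uv,z).round(3))
big=cv2.resize(im[170:260,230:480],None,fx=3.2,fy=3.2,interpolation=cv2.INTER_CUBIC);cv2.imwrite("pics/topc.png",big)
E
```

```text
dist? ['mtx', 'extrinsics']
[349 124  21  38 384] [358.59895833 146.94010417] [ 0.792 -0.047  0.016]
[389 135  22  23 278] [398.21582734 147.27697842] [ 0.789 -0.197  0.016]
[ 461  165   79   67 4570] [502.40765864 198.63150985] [ 0.591 -0.581  0.016]
[260 194  43  62 682] [281.74046921 225.41788856] [0.498 0.242 0.016]
[ 334  195   64   40 1916] [365.48695198 214.82254697] [ 0.534 -0.068  0.016]
[407 231  59   8 229] [434.56768559 233.34061135] [ 0.464 -0.322  0.016]
[195 235  15  16 178] [201.87640449 242.04494382] [0.439 0.535 0.016]
[319 331  64  42 837] [357.1827957  346.36200717] [ 0.063 -0.029  0.016]
[155 369  15  31 297] [160.03367003 384.06734007] [-0.059  0.67   0.016]
[348 376  35  24 317] [368.6340694  386.20189274] [-0.075 -0.067  0.016]
[171 385  24  15 224] [182.59375    393.88392857] [-0.093  0.59   0.016]
foot [0.412 0.298 0.03 ]
mouth [0.603 0.178 0.017]
trayFL [0.456 0.051 0.045]
trayFR [0.606 0.049 0.045]
RL [ 0.462 -0.19   0.021]
RR [ 0.607 -0.19   0.021]
disc [ 0.534 -0.089  0.016]
tipL [ 0.455 -0.222  0.024]
tipR [ 0.633 -0.22   0.024]
beaker [0.439 0.549 0.04 ]
wash [ 0.773 -0.037  0.1  ]
bot [ 0.769 -0.182  0.1  ]
```

View pics/topc.png

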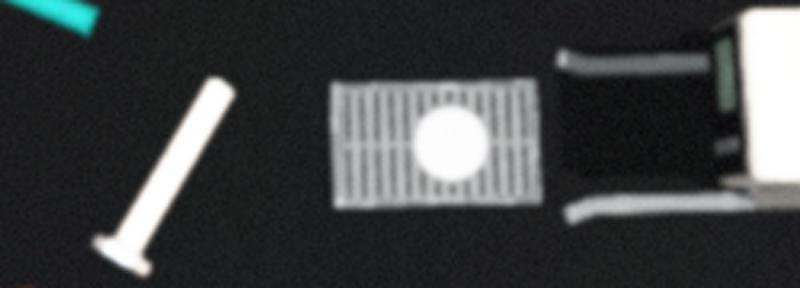

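>>> jog_arm:
  moves:
    - [0,0,0,-0.216,-0.151,0,-1]
    - [0,0,0,-0.216,-0.151,0,-1]
    - [0,0,0,-0.216,-0.151,0,-1]
    - [0,0,0,-0.216,-0.151,0,-1]

```text
t: 0.43
ee_pos: [0.3264, 0.4998, 0.2388]
tool_rot: [-3.14, 0.001, 2.785]
ft_force: [1.3, 0.2, -0.8]
grip_width: 0.0856
finger_force: 0.0
```

>>> jog_arm:
  moves:
    - [0,0,0,-0.216,-0.151,0,-1]
    - [0,0,0,-0.216,-0.151,0,-1]
    - [0,0,0,-0.216,-0.151,0,-1]
    - [0,0,0,-0.216,-0.151,0,-1]

```text
t: 0.77
ee_pos: [0.4162, 0.3695, 0.2391]
tool_rot: [-3.141, 0.001, 2.784]
ft_force: [0.9, -0.6, 0.4]
grip_width: 0.0854
finger_force: 0.0
```

>>> jog_arm:
  moves:
    - [0,0,0.066,-0.216,-0.151,0,-1]
    - [0,0,0.066,-0.216,-0.151,0,-1]
    - [0,0,0.066,-0.216,-0.151,0,-1]
    - [0,0,0.066,-0.216,-0.151,0,-1]
    - [0,0,0.066,-0.216,-0.151,0,-1]

```text
t: 1.18
ee_pos: [0.5087, 0.2348, 0.2394]
tool_rot: [-3.14, 0.004, 2.568]
ft_force: [-0.6, -0.1, 0.1]
grip_width: 0.0854
finger_force: 0.0
```

Run:
```python
from h import *
c=imaging.calibration("wrist");im=imaging.snapshot("wrist");s=bot.state();np.set_printoptions(precision=4,suppress=True)
cv2.imwrite("pics/w1.png",im);import pickle;pickle.dump(c,open("w1.pkl","wb"))
print(s["t"],s["q"],s["ee_pos"],s["tool_rot"]);print(c)
```

```text
1.2333 [-0.7379  0.2899  0.2272  1.847  -0.0739  1.0134  0.5201] [0.5067 0.2385 0.2392] [-3.1405  0.0014  2.5716]
{'mtx': array([[357.1156,   0.    , 317.3241],
       [  0.    , 357.1156, 199.6924],
       [  0.    ,   0.    ,   1.    ]]), 'extrinsics': array([[ 0.5424,  0.8401, -0.0016, -0.4739],
       [-0.8091,  0.5219, -0.2701,  0.3245],
       [-0.2261,  0.1478,  0.9628, -0.2999],
       [ 0.    ,  0.    ,  0.    ,  1.    ]])}
```

View pics/w1.png

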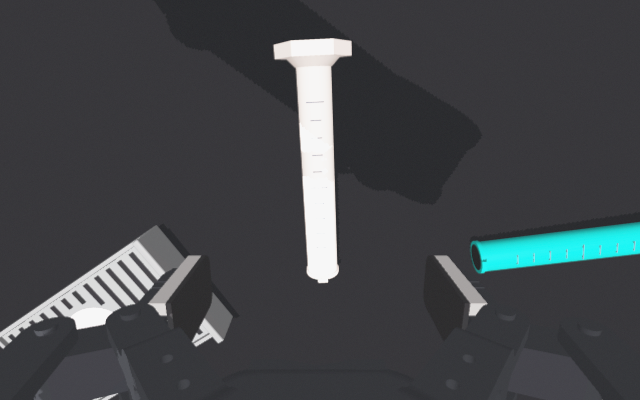

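The wrist view shows the foot at about (313,47) and the mouth end at about (322,275), with the tube running almost along tool x. I'll measure its axis and fit a kinematic model to check that the stood-up pose can be reached.

```bash
cat > kin.py <<'E'
import numpy as np
from scipy.spatial.transform import Rotation as Ro
from scipy.optimize import least_squares
D=[([-1.32409232,.4777844,.02233272,1.5564189,-.01150452,1.1093101,-.08311593],[.23430993,.63242618,.23834984],[-3.1398,.0001,2.7868]),
([-.7379,.2899,.2272,1.847,-.0739,1.0134,.5201],[.5067,.2385,.2392],[-3.1405,.0014,2.5716])]
Z=lambda a:Ro.from_euler('z',a); Y=lambda a:Ro.from_euler('y',a)
def fk(q,p):
    o1,o7,h,L1,L2,L3=p[:6]
    R1=Z(-q[0]+o1)*Y(q[1]);e=np.array([0,0,h])+R1.apply([0,0,L1])
    R2=R1*Z(-q[2])*Y(q[3]);w=e+R2.apply([0,0,L2])
    R3=R2*Z(-q[4])*Y(q[5])*Z(-q[6]+o7);return w+R3.apply([0,0,L3]),R3,w,e
def err(q,p,P,R): 
    x,R3,_,_=fk(q,p);return np.r_[x-P,.3*(R3.inv()*R).as_rotvec()]
E
cat > fit.py <<'E'
from kin import *
def res(p): return np.concatenate([err(q,p,np.array(P),Ro.from_euler('xyz',r)) for q,P,r in D]+[[1e-3*(p[5]-.25)]])
best=min((least_squares(res,[o1,o7,.35,.4,.4,.25]) for o1 in(0,) for o7 in(0,1.57,3.14,-1.57)),key=lambda s:s.cost)
np.save("p.npy",best.x)
if __name__=="__main__": print(best.x.round(4),best.cost,res(best.x).round(4))
E
python3 fit.py
python3 - <<'E'
from h import *
import pickle
c=pickle.load(open("w1.pkl","rb"));im=cv2.imread("pics/w1.png");g=cv2.cvtColor(im,cv2.COLOR_BGR2GRAY)
P=[]
for v in range(90,262,10):
    r=np.where(g[v,270:370]>150)[0]+270; u=(r.min()+r.max())/2
    z=.031-.057*(v-47)/226*.23
    P.append(onz(c,(u,v),z))
P=np.array(P);k=np.polyfit(P[:,0],P[:,1],1);print("slope ang",np.arctan(k[0]),"rms",np.std(P[:,1]-np.polyval(k,P[:,0])));print(P[[0,-1]].round(4))
col=np.where(g[200:300,310:318].min(1)>150)[0]+200;print("mouth row",col.max())
print("mouth edge",onz(c,(322,col.max()),.004), onz(c,(322,col.max()),.017))
f=np.where(g[20:110,313]>150)[0]+20;print("foot row",f.min());print(onz(c,(313,39),.06),onz(c,(313,f.min()),.03))
for n in((275,50),(350,48)):print(onz(c,n,.03))
E
```

```text
[-0.0948  1.476   3.7347  0.5384  0.4849  3.7563] 1.1460306946208871e-05 [ 0.0015 -0.0004  0.0015  0.     -0.     -0.     -0.001   0.0016 -0.0015
 -0.0001 -0.0001  0.      0.0035]
slope ang -0.5290189678130742 rms 0.0002493216181560045
[[0.4427 0.2747 0.0285]
 [0.5954 0.1852 0.0186]]
mouth row 276
mouth edge [0.6184959  0.17120684 0.004     ] [0.6126637 0.1747734 0.017    ]
foot row 39
[0.40971345 0.2955135  0.06      ] [0.4057134 0.2976393 0.03     ]
[0.39481651 0.26395358 0.03      ]
[0.42998853 0.32148461 0.03      ]
```

```bash
cat > ik.py <<'E'
from kin import *
p=np.load("p.npy");lo=np.array([-2.96,-.34,-1.41,.24,-1.37,.17,-2.96]);hi=np.array([2.96,2.1,1.46,2.44,4.51,1.92,2.96])
q0=np.array(D[-1][0])
for L3 in(.2,.3):
  pp=p.copy();pp[5]=L3;pp[2]=L3-.0216
  for phi in np.radians([-90,-60,-30,0]):
    d=np.array([np.cos(phi),np.sin(phi),0]);x=np.array([0,0,-1.]);R=Ro.from_matrix(np.c_[x,np.cross(d,x),d])
    P=np.array([.534,-.089,.166])+.011*d
    S=[least_squares(lambda q:np.r_[err(q,pp,P,R),.002*(q-qi)],np.clip(qi,lo+.01,hi-.01),bounds=(lo,hi)) for qi in(q0,q0+[0,.3,0,0,1.6,0,0],q0+[0,.3,0,0,2.5,0,1.5],q0+[0,.3,0,0,1.6,0,-1.5],q0+[0,.5,-.5,0,2,0,0])]
    s=min(S,key=lambda s:s.cost);f=fk(s.x,pp);print(L3,np.degrees(phi).round(),np.abs(err(s.x,pp,P,R)).max().round(3),s.x.round(2),"w",f[2].round(2),"e",f[3].round(2))
E
python3 ik.py
```

```text
0.2 -90.0 0.0 [-0.64  0.72  0.45  2.03  1.27  1.4  -1.16] w [0.53 0.1  0.17] e [0.3  0.18 0.58]
0.2 -60.0 0.0 [-0.62  0.63  0.42  2.25  1.84  1.25 -1.44] w [0.44 0.07 0.17] e [0.27 0.16 0.61]
0.2 -30.0 0.0 [-0.38  0.56  0.31  2.41  2.59  1.32 -1.7 ] w [0.37 0.01 0.17] e [0.27 0.08 0.64]
0.2 0.0 0.0 [-0.13  0.55  0.33  2.44  3.39  1.44 -1.87] w [ 0.35 -0.09  0.17] e [0.28 0.01 0.64]
0.3 -90.0 0.0 [-0.73  0.91  0.35  1.94  1.09  1.46 -1.26] w [0.53 0.2  0.17] e [0.34 0.25 0.61]
0.3 -60.0 0.0 [-0.79  0.85  0.35  2.27  1.62  1.31 -1.62] w [0.39 0.16 0.17] e [0.31 0.26 0.63]
0.3 -30.0 0.025 [-0.59  0.91  0.27  2.44  2.24  1.56 -1.95] w [0.32 0.08 0.14] e [0.37 0.2  0.61]
0.3 0.0 0.041 [-0.87  1.94  1.22  2.44  2.53  1.78  2.96] w [ 0.29 -0.13  0.12] e [0.36 0.35 0.08]
```

>>> jog_arm:
  moves:
    - [0,0,-0.013,-0.059,0,0.3,-1]
    - [0,0,-0.013,-0.059,0,0.3,-1]
    - [0,0,-0.013,-0.059,0,0.3,-1]
    - [0,0,-0.013,-0.059,0,0.3,-1]
    - [0,0,-0.013,-0.059,0,0.3,-1]

```text
t: 1.65
ee_pos: [0.5313, 0.2236, 0.0539]
tool_rot: [-3.136, -0.004, 2.621]
ft_force: [-0.1, -1.2, -0.8]
grip_width: 0.0852
finger_force: 0.0
```

Run:
```python
from h import *
c=imaging.calibration("wrist");im=imaging.snapshot("wrist");s=bot.state()
print(s["t"],s["ee_pos"],s["tool_rot"],s["q"].round(3))
g=cv2.cvtColor(im,cv2.COLOR_BGR2GRAY);cv2.imwrite("pics/w2.png",im)
R=cv2.Rodrigues
from scipy.spatial.transform import Rotation as Ro
T=Ro.from_euler('xyz',s["tool_rot"]);P=[]
for v in range(60,200,15):
    r=np.where(g[v,200:440]>130)[0]+200
    if len(r)<5: continue
    w=onz(c,((r.min()+r.max())/2,v),.025); P.append(T.inv().apply(w-s["ee_pos"]))
    print(v,r.min(),r.max(),w.round(4),P[-1].round(4))
```

```text
1.7 [0.53082765 0.22300946 0.05273128] [-3.13336833 -0.00527411  2.62115661] [-0.638  0.566  0.173  1.936 -0.151  0.662  0.679]
60 278 352 [0.4573 0.266  0.025 ] [0.0851 0.001  0.0282]
75 278 352 [0.4626 0.263  0.025 ] [0.0789 0.001  0.0281]
90 279 351 [0.4681 0.2598 0.025 ] [0.0726 0.001  0.0281]
105 279 350 [0.4736 0.2564 0.025 ] [0.0662 0.0008 0.0281]
120 279 350 [0.4793 0.2532 0.025 ] [0.0596 0.0007 0.028 ]
135 280 349 [0.4851 0.2498 0.025 ] [0.0529 0.0007 0.028 ]
150 280 349 [0.491  0.2464 0.025 ] [0.046  0.0007 0.028 ]
165 280 348 [0.497  0.2427 0.025 ] [0.039  0.0005 0.0279]
180 281 348 [0.5033 0.2393 0.025 ] [0.0318 0.0007 0.0279]
195 281 347 [0.5096 0.2354 0.025 ] [0.0245 0.0005 0.0279]
```

>>> jog_arm:
  moves:
    - [0,0,0,0,0,0.033,-1]
    - [0,0,0,0,0,0.066,-1]
    - [0,0,0,0,0,0.066,-1]

```text
t: 1.95
ee_pos: [0.532, 0.2249, 0.0172]
tool_rot: [-3.138, -0.003, 2.622]
ft_force: [-0.8, -0.8, -0.2]
grip_width: 0.0856
finger_force: 0.0
```

>>> jog_arm:
  moves:
    - [0,0,0,0,0,0,1]
    - [0,0,0,0,0,0,1]
    - [0,0,0,0,0,0,1]
    - [0,0,0,0,0,0,1]
    - [0,0,0,0,0,0,1]
  newtons: 40

```text
t: 2.37
ee_pos: [0.5352, 0.2246, 0.0211]
tool_rot: [3.14, 0.001, 2.621]
ft_force: [-1.7, 0.2, 8.2]
grip_width: 0.0305
finger_force: 38.9
```

>>> jog_arm:
  moves:
    - [0,0,0,0,0,0,1]
    - [0,0,0,0,0,0,1]
    - [0,0,0,0,0,0,1]
    - [0,0,0,0,0,0,1]
    - [0,0,0,0,0,0,1]

```text
t: 2.78
ee_pos: [0.5352, 0.2245, 0.0211]
tool_rot: [3.14, 0.001, 2.621]
ft_force: [-1.5, 0.4, 7.0]
grip_width: 0.0305
finger_force: 38.9
```

>>> jog_arm:
  moves:
    - [0,0,0,0,0,-0.03,1]
    - [0,0,0,0,0,-0.07,1]
    - [0,0,0,0,0,-0.13,1]
    - [0,0,0,0,0,-0.2,1]
    - [0,0,0,0,0,-0.2,1]

```text
t: 3.2
ee_pos: [0.539, 0.2258, 0.1476]
tool_rot: [3.131, 0.007, 2.619]
ft_force: [0.7, 0.7, -2.1]
grip_width: 0.0306
finger_force: 39.8
```

>>> jog_arm:
  moves:
    - [0,0,0,0,0,-0.06,1]
    - [0,0,0,0,0,-0.14,1]
    - [0,0,0,0,0,-0.2,1]
    - [0,0,0,0,0,-0.2,1]

```text
t: 3.53
ee_pos: [0.5387, 0.2256, 0.2686]
tool_rot: [3.129, 0.007, 2.619]
ft_force: [1.2, -0.3, -1.3]
grip_width: 0.0303
finger_force: 39.9
```

Run:
```python
from h import *
im=imaging.snapshot("side");s=bot.state();w=imaging.snapshot("wrist")
print(s["t"],s["ee_pos"],s["tool_rot"],s["q"].round(3),s["ft_force"],s["torque"])
c=imaging.calibration("side");u=proj(c,s["ee_pos"]).astype(int);print(u)
a=im[max(u[1]-90,0):u[1]+90,u[0]-120:u[0]+120]
cv2.imwrite("pics/s2.png",np.hstack([cv2.resize(a,(400,300),interpolation=cv2.INTER_CUBIC),cv2.resize(w,(400,300))]))
```

```text
3.5833 [0.53728128 0.22515124 0.26498796] [3.13256684 0.00501998 2.61982515] [-0.694  0.298  0.237  1.774 -0.079  1.068  0.62 ] [-0.53400156  0.9566067  -2.35485999] [-0.03095135 -0.07691818  0.03143709]
[345 153]
```

View pics/s2.png

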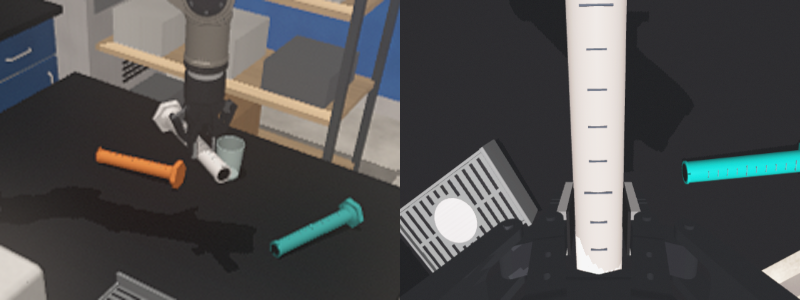

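The cylinder is held well. I'll yaw the tool so the stood-up pose can be reached, then tilt.

>>> jog_arm:
  moves:
    - [0,0,0.035,-0.02,-0.04,0,1]
    - [0,0,0.08,-0.04,-0.08,0,1]
    - [0,0,0.12,-0.05,-0.093,0,1]
    - [0,0,0.139,-0.05,-0.093,0,1]
    - [0,0,0.139,-0.05,-0.093,0,1]

```text
t: 4.05
ee_pos: [0.5318, 0.1594, 0.2578]
tool_rot: [-3.138, -0.0, 2.179]
ft_force: [-0.1, 0.9, -1.7]
grip_width: 0.0305
finger_force: 40.0
```

>>> jog_arm:
  moves:
    - [0,0,0.035,-0.04,-0.03,0,1]
    - [0,0,0.08,-0.083,-0.063,0,1]
    - [0,0,0.12,-0.083,-0.063,0,1]
    - [0,0,0.139,-0.083,-0.063,0,1]
    - [0,0,0.139,-0.083,-0.063,0,1]

```text
t: 4.47
ee_pos: [0.5297, 0.0983, 0.2584]
tool_rot: [-3.139, 0.0, 1.747]
ft_force: [0.2, 0.4, -2.2]
grip_width: 0.0304
finger_force: 40.0
```

>>> jog_arm:
  moves:
    - [0,-0.035,0,0,0,0,1]
    - [0,-0.07,0,0,0,0,1]
    - [0,-0.11,0,0,0,0,1]
    - [0,-0.14,0,0,0,0,1]
    - [0,-0.173,0,0,0,0,1]

```text
t: 4.88
ee_pos: [0.5304, 0.1, 0.2595]
tool_rot: [-3.139, 0.548, 1.755]
ft_force: [0.7, 0.6, -2.6]
grip_width: 0.0306
finger_force: 40.0
```

>>> jog_arm:
  moves:
    - [0,-0.035,0,0,0,0,1]
    - [0,-0.07,0,0,0,0,1]
    - [0,-0.11,0,0,0,0,1]
    - [0,-0.14,0,0,0,0,1]
    - [0,-0.173,0,0,0,0,1]

```text
t: 5.3
ee_pos: [0.5303, 0.1005, 0.2586]
tool_rot: [-3.13, 1.09, 1.763]
ft_force: [0.9, 0.2, -1.0]
grip_width: 0.0306
finger_force: 40.1
```

Run:
```python
from h import *
s=bot.state();print(s["t"],s["ee_pos"],s["tool_rot"],s["q"].round(4).tolist())
from scipy.spatial.transform import Rotation as Ro
print(Ro.from_euler('xyz',s["tool_rot"]).as_matrix().round(3))
```

```text
5.3 [0.53034508 0.10053224 0.25859734] [-3.1302721   1.09048407  1.76326995] [-1.1682, 0.6137, 0.5469, 1.8622, 0.6496, 1.3732, -0.7802]
[[-0.088  0.983  0.159]
 [ 0.454  0.181 -0.873]
 [-0.887 -0.005 -0.462]]
```

>>> jog_arm:
  moves:
    - [0,-0.035,0,0,0,0,1]
    - [0,-0.07,0,0,0,0,1]
    - [0,-0.11,0,0,0,0,1]
    - [0,-0.14,0,0,0,0,1]
    - [0,-0.17,0,0,0,0,1]

```text
t: 5.72
ee_pos: [0.5304, 0.1004, 0.2574]
tool_rot: [-0.146, 1.517, -1.537]
ft_force: [0.1, -0.5, -1.0]
grip_width: 0.0306
finger_force: 40.1
```

>>> jog_arm:
  moves:
    - [0,0,0,0,0,0,1]
    - [0,0,0,0,0,0,1]
    - [0,0,0,0,0,0,1]

```text
t: 5.97
ee_pos: [0.5308, 0.0985, 0.2596]
tool_rot: [-0.035, 1.523, -1.429]
ft_force: [0.6, 0.5, -0.8]
grip_width: 0.0307
finger_force: 40.1
```

Run:
```python
from h import *
from scipy.spatial.transform import Rotation as Ro
a=imaging.snapshot("side");s=bot.state();b=imaging.snapshot("top");w=imaging.snapshot("wrist")
np.set_printoptions(precision=4,suppress=True)
print(s["t"],s["ee_pos"],s["tool_rot"],s["q"].round(4).tolist());print(Ro.from_euler('xyz',s["tool_rot"]).as_matrix())
for n,i in(("side",a),("top",b)): cv2.imwrite(f"pics/{n}3.png",i)
import pickle;pickle.dump(imaging.calibration("wrist"),open("w3.pkl","wb"));cv2.imwrite("pics/w3.png",w)
u=proj(imaging.calibration("side"),s["ee_pos"]).astype(int);v=proj(imaging.calibration("top"),s["ee_pos"]).astype(int);print(u,v)
cr=lambda i,u:cv2.resize(i[max(u[1]-75,0):max(u[1]-75,0)+150,u[0]-100:u[0]+100],(400,300),interpolation=cv2.INTER_CUBIC)
cv2.imwrite("pics/c3.png",np.vstack([np.hstack([cr(a,u),cr(b,v)]),np.hstack([cv2.resize(w,(480,300)),np.zeros((300,320,3),np.uint8)])]))
```

```text
6.0167 [0.5309 0.0983 0.2602] [-0.0012  1.5241 -1.3962] [-1.2418, 0.938, 0.6086, 1.8461, 0.7946, 1.5587, -0.9254]
[[ 0.0081  0.9846  0.1747]
 [-0.0459  0.1749 -0.9835]
 [-0.9989 -0.0001  0.0467]]
[321 172] [320 210]
```

View pics/c3.png

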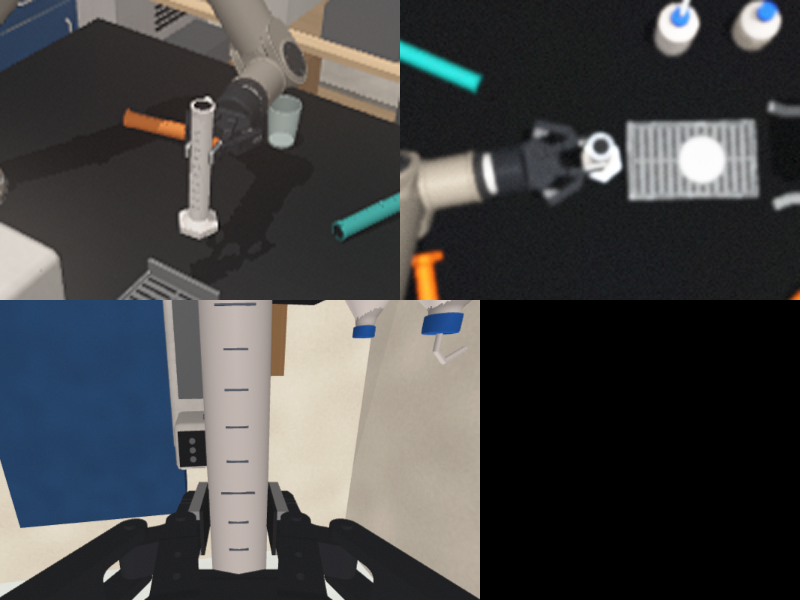

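Run:
```python
from h import *
import pickle
from scipy.spatial.transform import Rotation as Ro
c=pickle.load(open("w3.pkl","rb"));im=cv2.imread("pics/w3.png")
T=Ro.from_euler('xyz',[-.0012,1.5241,-1.3962]);P0=np.array([.5309,.0983,.2602])
g=cv2.cvtColor(im,cv2.COLOR_BGR2GRAY).astype(float)
o,_=ray(c,(0,0));print("cam in tool",T.inv().apply(o-P0).round(4))
out=[]
for v in range(20,330,4):
    d=np.diff(cv2.GaussianBlur(g,(3,1),0)[v])
    L=260+np.argmax(np.abs(d[260:300]));R=345+np.argmax(np.abs(d[345:375]))
    def sub(k): 
        a=np.abs(d[k-2:k+3]);return k-2+(a*np.arange(5)).sum()/a.sum()+.5
    L,R=sub(L),sub(R)
    l=ray(c,(L,v))[1];r=ray(c,(R,v))[1];l,r=T.inv().apply(l),T.inv().apply(r)
    # plane across axis (tool x~const): use y,z comps relative to camera; half angle in y-z plane
    al=np.arctan2(l[1],l[2]);ar=np.arctan2(r[1],r[2]);h=abs(al-ar)/2;mid=(al+ar)/2
    dist=.016/np.sin(h);oc=T.inv().apply(o-P0)
    z=oc[2]+dist*np.cos(mid);y=oc[1]+dist*np.sin(mid);m=(l/l[2]+r/r[2])/2;x=oc[0]+m[0]*(z-oc[2])
    out.append((x,y,z,L,R))
out=np.array(out)
k=np.abs(out[:,2]-np.median(out[:,2]))<.012;o2=out[k]
for cidx in(1,2):
    p=np.polyfit(o2[:,0],o2[:,cidx],1);r=o2[:,cidx]-np.polyval(p,o2[:,0]);kk=abs(r)<2*r.std();p=np.polyfit(o2[kk,0],o2[kk,cidx],1);print(cidx,p,r.std(),kk.sum(),o2[:,0].min(),o2[:,0].max())
# mouth in top view: dark hole
t=cv2.imread("pics/top3.png");gt=cv2.cvtColor(t,cv2.COLOR_BGR2GRAY);ct=imaging.calibration("top")
sub=gt[200:216,312:328];m=(sub<110);ys,xs=np.where(m);print(len(xs),onz(ct,(xs.mean()+312,ys.mean()+200),.347))
m=((gt>225)).astype(np.uint8);n,l,st,ce=cv2.connectedComponentsWithStats(m)
i=l[215,371];print("disc",st[i],ce[i],onz(ct,ce[i],.016))
s=cv2.imread("pics/side3.png");gs=cv2.cvtColor(s,cv2.COLOR_BGR2GRAY);cs=imaging.calibration("side")
print(proj(cs,[.534,-.089,.016]),gs[264:272,270:305:2])
```

```text
cam in tool [ 0.0653  0.0004 -0.1355]
1 [-0.01189918  0.00021532] 8.705579746037714e-05 68 -0.017822654981247035 0.09125313126907912
2 [-0.04809709 -0.00108973] 0.0027238479635388543 67 -0.017822654981247035 0.09125313126907912
75 [0.54002795 0.10143555 0.347     ]
disc [360 204  22  22 394] [370.45685279 214.40609137] [ 0.53581268 -0.08670153  0.016     ]
[286.42565996 265.01011118] [[136 121 135 181 178 180 178 178 178 177 178 178 178 179 179 158  91  62]
 [125 133 138 180 178 178 178 177 178 177 178 178 178 179 180 165 130  72]
 [ 84 129 138 180 179 178 178 177 177 177 177 178 178 178 180 165 132 117]
 [ 62  97 137 179 180 178 178 177 177 177 178 177 178 177 178 160 130 135]
 [107  56 137 181 178 178 178 177 177 177 178 177 177 179 179 147 114 118]
 [136 101 134 181 178 177 177 177 177 178 176 178 176 178 179 135  88  63]
 [135 134 130 176 179 178 177 179 176 178 178 177 177 177 173 128 116  73]
 [116 135 131 153 179 178 177 178 178 176 178 177 176 178 154 131 133 118]]
```

Run:
```python
from h import *
cs=imaging.calibration("side");ct=imaging.calibration("top")
A=lambda z:[.531,.0993,z]
s=cv2.cvtColor(cv2.imread("pics/side3.png"),cv2.COLOR_BGR2GRAY).astype(float);s=cv2.GaussianBlur(s,(3,3),0)
for z in(.345,.33,.32,.22,.21,.2,.19,.18,.17,.16,.15,.14):
    u=proj(cs,A(z));v=int(round(u[1]));r=s[v,int(u[0])-18:int(u[0])+19];d=np.diff(r)
    i0=int(u[0])-18;L=np.argmax(d[4:18])+4;R=np.argmin(d[19:34])+19
    f=lambda k:i0+k-2+(abs(d[k-2:k+3])*np.arange(5)).sum()/abs(d[k-2:k+3]).sum()+.5
    print(z,u.round(1),"L",round(f(L),1),"R",round(f(R),1),"mid",round((f(L)+f(R))/2,1))
for z in(.117,.347):print("top proj",z,proj(ct,A(z)))
t=cv2.cvtColor(cv2.imread("pics/top3.png"),cv2.COLOR_BGR2GRAY)
print(t[198:226,308:334:1])
```

```text
0.345 [322.  149.1] L 316.2 R 328.0 mid 322.1
0.33 [321.9 153.4] L 316.4 R 327.3 mid 321.8
0.32 [321.8 156.3] L 316.2 R 327.1 mid 321.6
0.22 [321.2 183.3] L 315.3 R 325.5 mid 320.4
0.21 [321.1 185.8] L 315.2 R 325.4 mid 320.3
0.2 [321.1 188.4] L 315.2 R 325.3 mid 320.3
0.19 [321.  190.9] L 315.2 R 325.3 mid 320.3
0.18 [321.  193.3] L 315.1 R 325.3 mid 320.2
0.17 [320.9 195.8] L 315.1 R 325.0 mid 320.0
0.16 [320.8 198.2] L 315.2 R 325.0 mid 320.1
0.15 [320.8 200.6] L 314.2 R 324.7 mid 319.5
0.14 [320.7 203. ] L 310.2 R 328.4 mid 319.3
top proj 0.117 [320.37431605 213.88371424]
top proj 0.347 [320.52118602 207.30385483]
[[ 27  25  27  31  27  27  29  25  27  26  25  30  27  33  33  25  29  27
   30  35  24  27  29  26  57 121]
 [ 26  23  28  30  25  26  24  28  31  31  31  31  25  34  30  26  28  28
   26  31  27  29  28  33  56 119]
 [ 34  28  26  26  28  29  29  36  37  49  59  66  68  61  44  35  30  26
   26  27  29  27  26  29  62 118]
 [ 38  28  25  29  32  34  35  48  76 111 139 157 161 149 121  85  54  36
   31  27  27  29  30  31  57 121]
 [ 48  41  40  42  43  40  56  92 146 
[... 1878 characters left out ...]
49 253 254
  254 254 252 232 149  62  44  83]
 [ 73  71  79  99 124 148 151 153 159 166 173 177 190 222 246 253 254 254
  253 250 232 173  92  42  42  81]
 [ 69  72  72  75  86  92 123 170 206 229 237 240 244 248 253 254 254 253
  246 220 158  92  45  26  37  80]
 [ 63  66  69  67  60  74 120 184 231 247 252 253 253 254 254 254 253 241
  199 135  78  41  29  27  36  74]
 [ 60  68  67  61  47  56  92 155 204 235 246 252 253 254 254 253 240 186
  117  64  36  26  27  21  36  76]
 [ 62  64  67  55  40  39  54  89 128 163 203 229 243 250 251 239 186 111
   61  32  35  26  24  19  34  71]
 [ 63  70  66  50  38  28  32  39  56  80 106 141 181 212 215 171 109  53
   33  30  25  27  29  30  32  69]]
```

Run:
```python
from h import *
for n,z,th,seed in(("side",.016,160,(286,265)),("top",.016,215,(371,215))):
    c=imaging.calibration(n)
    for k in("0","3"):
        g=cv2.GaussianBlur(cv2.cvtColor(cv2.imread(f"pics/{n}{k}.png"),cv2.COLOR_BGR2GRAY),(3,3),0)
        m=(g>th).astype(np.uint8);m=cv2.morphologyEx(m,cv2.MORPH_OPEN,np.ones((5,5),np.uint8))
        _,l,st,ce=cv2.connectedComponentsWithStats(m);i=l[seed[1],seed[0]]
        cn=max(cv2.findContours((l==i).astype(np.uint8),0,1)[0],key=len);e=cv2.fitEllipse(cn)
        print(n,k,i,st[i],ce[i],onz(c,ce[i],z),e,onz(c,e[0],z))
```

```text
side 0 19 [276 257  24  19 374] [287.36898396 265.95721925] [ 0.53880256 -0.09030889  0.016     ] ((287.3670654296875, 265.9620361328125), (18.330854415893555, 23.882808685302734), 84.9449691772461) [ 0.53880994 -0.09032773  0.016     ]
side 3 22 [276 257  24  19 374] [287.36898396 265.95721925] [ 0.53880256 -0.09030889  0.016     ] ((287.3670654296875, 265.9620361328125), (18.330854415893555, 23.882808685302734), 84.9449691772461) [ 0.53880994 -0.09032773  0.016     ]
top 0 16 [360 204  22  22 414] [370.51932367 214.4178744 ] [ 0.53576698 -0.0869325   0.016     ] ((370.5159912109375, 214.42074584960938), (21.852169036865234, 22.281198501586914), 121.28038787841797) [ 0.5357564 -0.0869199  0.016    ]
top 3 19 [360 204  22  22 408] [370.5        214.41176471] [ 0.53579028 -0.08686125  0.016     ] ((370.4928283691406, 214.41244506835938), (21.694944381713867, 22.111743927001953), 118.6915283203125) [ 0.53578797 -0.08683457  0.016     ]
```

>>> jog_arm:
  moves:
    - [0,0,0.004,0.003,-0.008,0.03,1]
    - [0,0,0.004,0.005,-0.015,0.08,1]
    - [0,0,0.004,0.008,-0.023,0.13,1]
    - [0,0,0.004,0.01,-0.03,0.18,1]
    - [0,0,0.004,0.012,-0.037,0.23,1]

```text
t: 6.53
ee_pos: [0.533, -0.0429, 0.26]
tool_rot: [0.292, 1.522, -1.102]
ft_force: [0.3, 0.9, -1.6]
grip_width: 0.0306
finger_force: 40.2
```

>>> jog_arm:
  moves:
    - [0,0,0,0.003,-0.007,0.05,1]
    - [0,0,0,0.003,-0.007,0.08,1]
    - [0,0,0,0.043,-0.007,0.078,1]
    - [0,0,0,0.083,-0.007,0.075,1]
    - [0,0,0,0.12,-0.007,0.075,1]

```text
t: 6.95
ee_pos: [0.5386, -0.09, 0.1892]
tool_rot: [0.318, 1.522, -1.077]
ft_force: [0.6, 0.9, -0.6]
grip_width: 0.0305
finger_force: 40.1
```

>>> jog_arm:
  moves:
    - [0,0,0,0.01,0,0,1]
    - [0,0,0,0.01,0,0,1]
    - [0,0,0,0.01,0,0,1]

```text
t: 7.2
ee_pos: [0.5385, -0.0904, 0.1849]
tool_rot: [0.264, 1.519, -1.131]
ft_force: [0.1, -0.3, -1.4]
grip_width: 0.0305
finger_force: 40.1
```

Run:
```python
from h import *
from scipy.spatial.transform import Rotation as Ro
a=imaging.snapshot("side");s=bot.state();b=imaging.snapshot("top")
np.set_printoptions(precision=4,suppress=True)
R=Ro.from_euler('xyz',s["tool_rot"]).as_matrix()
print(s["t"],s["ee_pos"],s["ft_force"],s["q"].round(4).tolist());print(R)
ax=s["ee_pos"]+R@[0,.0002,-.001];print("axis",ax, "delta tool",R.T@(np.array([.5375,-.0885,ax[2]])-ax))
for n,i in(("side",a),("top",b)): cv2.imwrite(f"pics/{n}4.png",i)
cr=lambda i,u:cv2.resize(i[u[1]-75:u[1]+75,u[0]-100:u[0]+100],(400,300),interpolation=cv2.INTER_CUBIC)
cv2.imwrite("pics/c4.png",np.hstack([cr(a,(288,230)),cr(b,(371,212))]))
```

```text
7.25 [ 0.5386 -0.0903  0.1852] [-0.3399 -0.4141  0.305 ] [-1.0402, 1.0541, 0.6334, 2.0557, 0.9583, 1.2269, -1.188]
[[ 0.0227  0.9844  0.1744]
 [-0.0468  0.1753 -0.9834]
 [-0.9986  0.0142  0.05  ]]
axis [ 0.5386 -0.0893  0.1851] delta tool [-0.0001 -0.0009 -0.001 ]
```

View pics/c4.png

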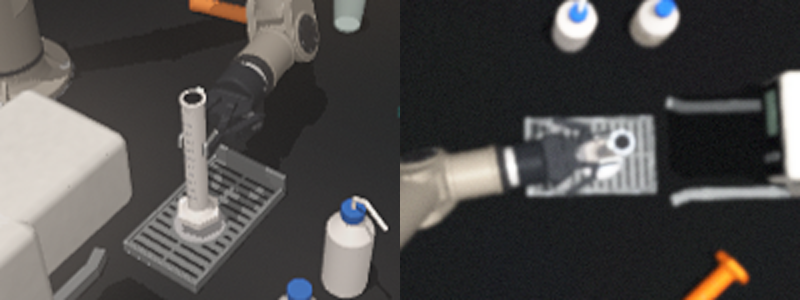

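>>> jog_arm:
  moves:
    - [0,0,0,0.01,-0.002,-0.002,1]
    - [0,0,0,0.02,-0.002,-0.003,1]
    - [0,0,0,0.028,-0.002,-0.003,1]
    - [0,0,0,0.03,-0.002,-0.003,1]
    - [0,0,0,0.03,-0.002,-0.003,1]

```text
t: 7.72
ee_pos: [0.5371, -0.0895, 0.1652]
tool_rot: [0.228, 1.519, -1.166]
ft_force: [-0.1, 0.2, -1.7]
grip_width: 0.0306
finger_force: 40.1
```

>>> jog_arm:
  moves:
    - [0,0,0,0.002,0,0,1]
    - [0,0,0,0.002,0,0,1]
    - [0,0,0,0.004,0,0,1]
    - [0,0,0,0.004,0,0,1]

```text
t: 8.05
ee_pos: [0.5372, -0.0897, 0.1632]
tool_rot: [0.246, 1.519, -1.149]
ft_force: [-1.3, 0.1, -1.3]
grip_width: 0.0306
finger_force: 40.1
```

>>> jog_arm:
  moves:
    - [0,0,0,0.002,0,0,1]
    - [0,0,0,0.002,0,0,1]
    - [0,0,0,0.004,0,0,1]
    - [0,0,0,0.004,0,0,1]

```text
t: 8.38
ee_pos: [0.5373, -0.0898, 0.1609]
tool_rot: [0.244, 1.519, -1.151]
ft_force: [0.0, -0.3, -0.2]
grip_width: 0.0305
finger_force: 40.1
```

>>> jog_arm:
  moves:
    - [0,0,0,0.001,0,0,1]
    - [0,0,0,0.002,0,0,1]
    - [0,0,0,0.003,0,0,1]
    - [0,0,0,0.003,0,0,1]

```text
t: 8.72
ee_pos: [0.5373, -0.0905, 0.1607]
tool_rot: [0.242, 1.515, -1.153]
ft_force: [-0.3, -0.3, 5.9]
grip_width: 0.0306
finger_force: 40.1
```

Run:
```python
from h import *
for i in range(3):
    s=bot.state();im=imaging.snapshot("side");print(s["ft_force"].round(1),s["torque"].round(2),s["ee_pos"].round(4))
cv2.imwrite("pics/side5.png",im);cs=imaging.calibration("side")
cv2.imwrite("pics/c5.png",cv2.resize(im[230:300,250:330],(640,560),interpolation=cv2.INTER_CUBIC))
```

```text
[-0.3 -0.3  5.9] [-0.1   0.02  0.11] [ 0.5373 -0.0905  0.1607]
[-0.1 -0.4  5.8] [-0.1   0.03  0.08] [ 0.5372 -0.0905  0.1607]
[ 0.5 -0.4  5.6] [-0.06 -0.01  0.12] [ 0.5373 -0.0905  0.1607]
```

View pics/c5.png

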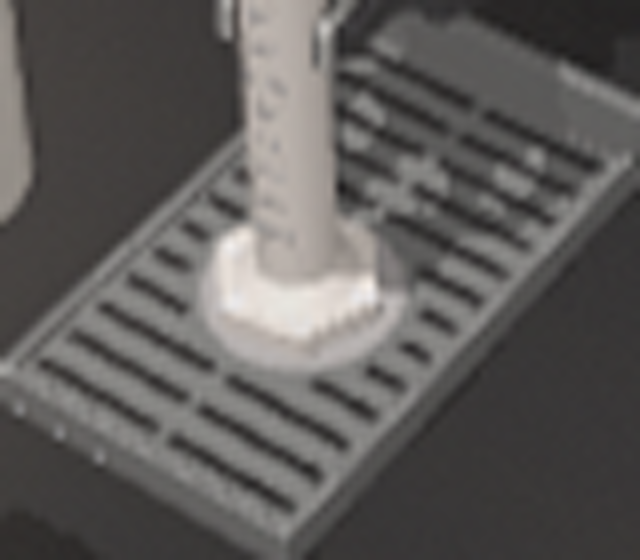

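>>> jog_arm:
  moves:
    - [0,0,0,-0.0015,0,0,1]
    - [0,0,0,-0.002,0,0,0.3]
    - [0,0,0,-0.002,0,0,0.1]
    - [0,0,0,-0.002,0,0,-0.1]
    - [0,0,0,-0.002,0,0,-0.3]

```text
t: 9.28
ee_pos: [0.5373, -0.0895, 0.1597]
tool_rot: [0.243, 1.52, -1.151]
ft_force: [0.5, 0.2, -0.3]
grip_width: 0.0554
finger_force: 0.0
```

>>> jog_arm:
  moves:
    - [0,0,0,0,0,0,-0.6]
    - [0,0,0,0,0,0,-0.8]
    - [0,0,0,0,0,0,-0.8]

```text
t: 9.53
ee_pos: [0.5373, -0.0897, 0.1601]
tool_rot: [0.244, 1.519, -1.15]
ft_force: [0.2, -0.2, -0.2]
grip_width: 0.0771
finger_force: 0.0
```

Run:
```python
from h import *
from scipy.spatial.transform import Rotation as Ro
s=bot.state();print(s["t"],s["ee_pos"].round(4),s["grip_width"],s["ft_force"].round(1));print(Ro.from_euler('xyz',s["tool_rot"]).as_matrix().round(3))
b=imaging.snapshot("top");cv2.imwrite("pics/top6.png",b)
w=imaging.snapshot("wrist");a=imaging.snapshot("side")
cr=lambda i,u:cv2.resize(i[u[1]-75:u[1]+75,u[0]-100:u[0]+100],(400,300),interpolation=cv2.INTER_CUBIC)
cv2.imwrite("pics/c6.png",np.vstack([np.hstack([cr(a,(288,230)),cr(b,(371,212))]),np.hstack([cv2.resize(w,(400,250)),np.zeros((250,400,3),np.uint8)])]))
```

```text
9.5333 [ 0.5373 -0.0897  0.1601] 0.07705438273586726 [ 0.2 -0.2 -0.2]
[[ 0.021  0.984  0.175]
 [-0.047  0.176 -0.983]
 [-0.999  0.012  0.05 ]]
```

View pics/c6.png

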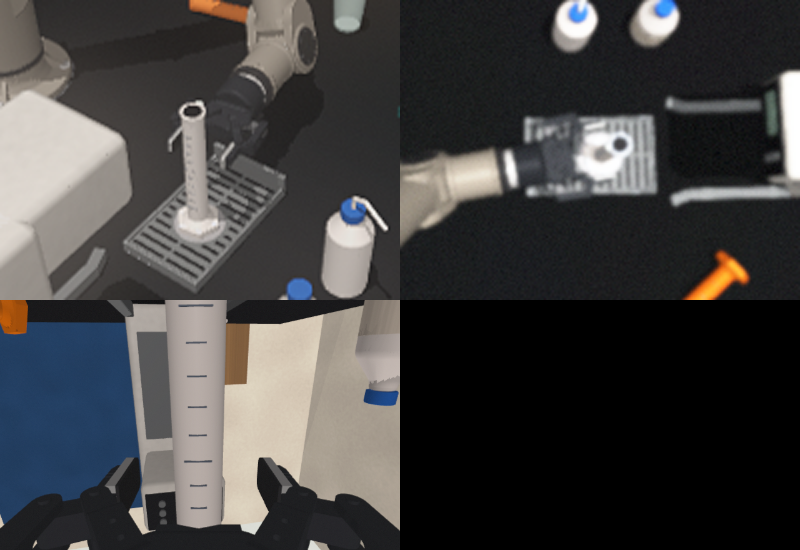

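The cylinder stands freely on the disc, and in the wrist view the tube is centred between the open fingers. I'll retreat straight back, then turn the tool down again.

>>> jog_arm:
  moves:
    - [0,0,0,0,0,-0.02,-0.9]
    - [0,0,0,-0.001,0,-0.05,-1]
    - [0,0,0,-0.003,0,-0.09,-1]
    - [0,0,0,-0.006,0,-0.14,-1]
    - [0,0,0,-0.01,0,-0.19,-1]

```text
t: 10.1
ee_pos: [0.5164, 0.0243, 0.1604]
tool_rot: [0.232, 1.519, -1.163]
ft_force: [0.8, -0.7, 0.7]
grip_width: 0.0856
finger_force: 0.0
```

>>> jog_arm:
  moves:
    - [0,0,0,-0.03,0,-0.05,-1]
    - [0,0,0,-0.07,0,-0.1,-1]
    - [0,0,0,-0.11,0,-0.16,-1]
    - [0,0,0,-0.15,0,-0.2,-1]
    - [0,0,0,-0.15,0,-0.2,-1]

```text
t: 10.52
ee_pos: [0.4947, 0.1522, 0.2463]
tool_rot: [0.364, 1.524, -1.022]
ft_force: [0.2, 0.8, -0.4]
grip_width: 0.0854
finger_force: 0.0
```

>>> jog_arm:
  moves:
    - [0,0.035,0,0,0,0,-1]
    - [0,0.07,0,0,0,0,-1]
    - [0,0.11,0,0,0,0,-1]
    - [0,0.14,0,0,0,0,-1]
    - [0,0.17,0,0,0,0,-1]

```text
t: 10.93
ee_pos: [0.494, 0.1457, 0.2445]
tool_rot: [3.114, 1.081, 1.724]
ft_force: [0.5, -0.8, 0.1]
grip_width: 0.0856
finger_force: 0.0
```

>>> jog_arm:
  moves:
    - [0,0.035,0,0,0,0,-1]
    - [0,0.07,0,0,0,0,-1]
    - [0,0.11,0,0,0,0,-1]
    - [0,0.14,0,0,0,0,-1]
    - [0,0.17,0,0,0,0,-1]

```text
t: 11.35
ee_pos: [0.494, 0.1452, 0.245]
tool_rot: [3.126, 0.547, 1.739]
ft_force: [0.5, -0.6, 0.0]
grip_width: 0.0854
finger_force: 0.0
```

>>> jog_arm:
  moves:
    - [0,0.035,0,0,0,0,-1]
    - [0,0.07,0,0,0,0,-1]
    - [0,0.11,0,0,0,0,-1]
    - [0,0.14,0,0,0,0,-1]
    - [0,0.17,0,0,0,0,-1]

```text
t: 11.77
ee_pos: [0.4942, 0.1448, 0.2452]
tool_rot: [3.127, 0.013, 1.747]
ft_force: [-0.6, -0.2, -0.5]
grip_width: 0.0854
finger_force: 0.0
```

Run:
```python
from h import *
from scipy.spatial.transform import Rotation as Ro
s=bot.state();print(s["t"],s["ee_pos"].round(4),s["q"].round(3).tolist());R=Ro.from_euler('xyz',s["tool_rot"]).as_matrix();print(R.round(3))
G=np.array([[-1,0,0],[0,1,0],[0,0,-1.]]).T
print("turn to yaw pi (share)",Ro.from_matrix(R.T@G).as_rotvec()/np.pi)
```

```text
11.7667 [0.4942 0.1448 0.2452] [-0.754, 0.203, 0.391, 1.957, -0.074, 0.986, -0.154]
[[-0.175  0.984  0.016]
 [ 0.984  0.175 -0.01 ]
 [-0.013  0.014 -1.   ]]
turn to yaw pi (share) [ 0.00085286  0.00663809 -0.44396694]
```

Run:
```python
from h import *
im=imaging.snapshot("top");cv2.imwrite("pics/top7.png",im);w=imaging.snapshot("wrist");cv2.imwrite("pics/w7.png",w)
import pickle;pickle.dump(imaging.calibration("wrist"),open("w7.pkl","wb"))
c=imaging.calibration("top");g=(cv2.cvtColor(cv2.imread("pics/top0.png"),cv2.COLOR_BGR2GRAY).astype(float)+cv2.cvtColor(im,cv2.COLOR_BGR2GRAY))/2
g=cv2.GaussianBlur(g,(3,3),0)
d=np.diff(g,axis=0)
def edge(us,v0,v1,sgn,z):
    P=[]
    for u in us:
        k=v0+np.argmax(sgn*d[v0:v1,u]);a=np.clip(sgn*d[k-2:k+3,u],0,None);v=k-2+(a*np.arange(5)).sum()/a.sum()+.5
        P.append(onz(c,(u,v),z))
    P=np.array(P);f=np.polyfit(P[:,1],P[:,0],1);r=P[:,0]-np.polyval(f,P[:,1]);kk=abs(r)<2*r.std()+1e-6;f=np.polyfit(P[kk,1],P[kk,0],1)
    print("x = %.4f %+.4f*y"%(f[1],f[0]),"n",kk.sum(),"rms",r[kk].std().round(4));return f
print("tray right(+x)");a=edge(range(340,394),186,202,1,.021)
print("tray left(-x)");b=edge(range(340,394),226,244,-1,.021)
print("arm +x, outer edge");edge(range(420,454),180,191,1,.024)
print("arm +x, inner edge");edge(range(420,454),186,200,-1,.024)
print("arm -x inner edge");edge(range(420,452),222,236,1,.024)
print("arm -x outer");edge(range(420,452),230,245,-1,.0)
print("head -/+x edges at .4");edge(range(475,540),160,185,1,.4);edge(range(475,540),220,240,-1,.4)
print(g[180:200,410:460:6].astype(int).T);print(g[222:244,410:460:6].astype(int).T)
```

```text
tray right(+x)
x = 0.6070 -0.0114*y n 49 rms 0.0005
tray left(-x)
x = 0.4626 -0.0149*y n 52 rms 0.0007
arm +x, outer edge
x = 0.6270 -0.0282*y n 33 rms 0.0008
arm +x, inner edge
x = 0.6087 -0.0202*y n 32 rms 0.0004
arm -x inner edge
x = 0.4740 -0.0009*y n 29 rms 0.0003
arm -x outer
x = 0.4440 -0.0326*y n 32 rms 0.0005
head -/+x edges at .4
x = 0.5696 -0.1434*y n 61 rms 0.0031
x = 0.5103 +0.1111*y n 59 rms 0.0052
[[ 28  27  26  25  25  32  52  77  97 106 105  95  74  49  30  21  18  17
   17  18]
 [ 27  27  27  25  23  22  29  51  80 100 106 101  83  58  36  22  18  19
   19  18]
 [ 28  27  26  25  22  22  32  55  81 100 107 100  81  54  32  21  18  17
   17  17]
 [ 27  27  27  26  24  25  39  64  88 103 106  97  76  50  30  20  19  18
   18  18]
 [ 27  28  27  25  23  26  42  68  91 104 107  99  77  50  29  20  18  18
   18  18]
 [ 27  26  24  22  19  26  50  80 101 107 104  92  69  44  27  20  18  18
   17  17]
 [ 19  18  17  17  19  27  49  78  99 106 100  84  60  38  23  17  17  16
   16  17]
 [ 23  18  18  22  27  30  34  39  43  44  44  41  34  26  22  21  20  20
   20  19]
 [ 2
[... 219 characters left out ...]
9 177 186 174 138  89  49  32
   29  29  29  29]
 [ 16  18  21  25  27  28  31  47  85 134 171 188 192 177 139  86  46  31
   28  28  29  29]
 [ 17  18  21  25  27  29  32  49  89 139 174 188 184 162 120  72  41  30
   29  29  29  29]
 [ 17  19  21  25  27  29  32  49  90 141 175 186 177 146 100  58  36  29
   29  29  28  28]
 [ 16  18  22  25  28  29  32  49  90 140 174 184 170 132  83  47  32  29
   29  30  30  30]
 [ 17  18  18  20  24  27  34  54  94 141 173 184 171 133  83  46  31  29
   30  30  29  29]
 [ 17  17  17  18  21  23  34  66 112 154 178 184 169 130  80  44  32  30
   29  29  29  29]
 [ 16  27  55  91 114 113  98 100 131 165 183 186 172 133  82  45  31  29
   30  30  29  29]]
```

>>> jog_arm:
  moves:
    - [0,0,-0.035,0,0,0,-1]
    - [0,0,-0.075,0,0,0,-1]
    - [0,0,-0.11,0,0,0,-1]
    - [0,0,-0.15,0,0,0,-1]

```text
t: 12.2
ee_pos: [0.4934, 0.1461, 0.2437]
tool_rot: [-3.141, 0.024, 2.226]
ft_force: [0.6, -0.1, -0.2]
grip_width: 0.0855
finger_force: 0.0
```

>>> jog_arm:
  moves:
    - [0,0,-0.039,0,0,0,-1]
    - [0,0,-0.078,0,0,0,-1]
    - [0,0,-0.115,0,0,0,-1]
    - [0,0,-0.15,0,0,0,-1]

```text
t: 12.53
ee_pos: [0.4934, 0.1462, 0.2437]
tool_rot: [-3.13, 0.021, 2.698]
ft_force: [0.6, -0.5, 0.2]
grip_width: 0.0849
finger_force: 0.0
```

>>> jog_arm:
  moves:
    - [0,0,-0.039,0,0,0,-1]
    - [0,0,-0.078,0,0,0,-1]
    - [0,0,-0.115,0,0,0,-1]
    - [0,0,-0.148,0,0,0,-1]
    - [0,0,-0.148,0,0,0,-1]

```text
t: 12.95
ee_pos: [0.4935, 0.1461, 0.2437]
tool_rot: [-3.122, 0.014, -3.123]
ft_force: [0.3, -0.4, -1.1]
grip_width: 0.0851
finger_force: 0.0
```

```bash
cat > go.py <<'E'
import sys
from h import *
from scipy.spatial.transform import Rotation as Ro
x,y,z,yaw=map(float,sys.argv[1:5])
s=bot.state();R=Ro.from_euler('xyz',s["tool_rot"]).as_matrix();G=Ro.from_euler('xyz',[np.pi,0,yaw]).as_matrix()
print(round(s["t"],2),s["ee_pos"].round(4),"ft",s["ft_force"].round(1),"q",s["q"].round(2).tolist(),"w",round(s["grip_width"],4))
print("turn",(Ro.from_matrix(R.T@G).as_rotvec()/np.pi).round(4),"shift",(R.T@(np.array([x,y,z])-s["ee_pos"])/.6).round(4))
E
python3 go.py .5362 .0455 .12 3.1546
```

```text
12.95 [0.4935 0.1461 0.2437] ft [ 0.3 -0.4 -1.1] q [-0.59, 0.2, 0.19, 1.95, -0.02, 0.99, 1.2] w 0.0851
turn [-0.0061  0.0045  0.0017] shift [-0.0652 -0.1649  0.2104]
```

>>> jog_arm:
  moves:
    - [-0.006,0.0045,0.0017,-0.02,-0.04,0.05,-1]
    - [-0.006,0.0045,0.0017,-0.04,-0.08,0.1,-1]
    - [-0.006,0.0045,0.0017,-0.065,-0.13,0.15,-1]
    - [-0.006,0.0045,0.0017,-0.065,-0.165,0.2,-1]
    - [-0.006,0.0045,0.0017,-0.065,-0.165,0.21,-1]

```text
t: 13.37
ee_pos: [0.5336, 0.0389, 0.1158]
tool_rot: [-3.138, -0.007, 3.14]
ft_force: [-1.6, -1.3, -0.3]
grip_width: 0.0857
finger_force: 0.0
```

>>> jog_arm:
  moves:
    - [0,0,0,0,0,0,-1]
    - [0,0,0,0,0,0,-1]

```text
t: 13.53
ee_pos: [0.5361, 0.0457, 0.1203]
tool_rot: [3.14, -0.0, -3.135]
ft_force: [-0.5, 1.1, -0.0]
grip_width: 0.0852
finger_force: 0.0
```

```bash
python3 go.py .5362 .0455 .038 3.1546
python3 - <<'E'
from h import *
c=imaging.calibration("wrist");w=imaging.snapshot("wrist");cv2.imwrite("pics/w8.png",w)
import pickle;pickle.dump(c,open("w8.pkl","wb"))
o=proj(c,[.536,.0455,.045]);print("plate px",o,proj(c,[.466,.0455,.045]),proj(c,[.606,.0455,.045]))
g=cv2.cvtColor(w,cv2.COLOR_BGR2GRAY)
for X in(.48,.5,.51,.52,.54):
    # profile along y
    P=[(yy,*proj(c,[X,yy,.045])) for yy in np.arange(.08,.01,-.003)]
    print(X,[ (round(p[0],3),int(g[int(p[2]),int(p[1])])) if 0<=p[2]<400 and 0<=p[1]<640 else None for p in P])
E
```

```text
13.53 [0.5361 0.0457 0.1203] ft [-0.5  1.1 -0. ] q [-0.38, 0.41, 0.22, 2.0, -0.13, 0.74, 1.5] w 0.0852
turn [ 0.0006 -0.0001 -0.0019] shift [-0.0002 -0.0005  0.1372]
plate px [314.63997234 213.21640859] [315.25902246  96.02368329] [314.11687869 312.24355996]
0.48 [(np.float64(0.08), 59), (np.float64(0.077), 60), (np.float64(0.074), 59), (np.float64(0.071), 58), (np.float64(0.068), 58), (np.float64(0.065), 59), (np.float64(0.062), 58), (np.float64(0.059), 57), (np.float64(0.056), 47), (np.float64(0.053), 46), (np.float64(0.05), 210), (np.float64(0.047), 233), (np.float64(0.044), 233), (np.float64(0.041), 226), (np.float64(0.038), 234), (np.float64(0.035), 111), (np.float64(0.032), 112), (np.float64(0.029), 235), (np.float64(0.026), 235), (np.float64(0.023), 235), (np.float64(0.02), 115), (np.float64(0.017), 115), (np.float64(0.014), 235), (np.float64(0.011), 235)]
0.5 [(np.float64(0.08), 46), (np.float64(0.077), 57), (np.float64(0.074), 58), (np.float64(0.071), 58), (np.float64(0.068), 59), (np.float64(0.065), 58), (np.float64(0.062), 59), (np.float64(0.059), 57), (np.float64(0.056), 
[... 1529 characters left out ...]
.02), 92), (np.float64(0.017), 91), (np.float64(0.014), 230), (np.float64(0.011), 229)]
0.54 [(np.float64(0.08), 46), (np.float64(0.077), 45), (np.float64(0.074), 46), (np.float64(0.071), 44), (np.float64(0.068), 46), (np.float64(0.065), 45), (np.float64(0.062), 45), (np.float64(0.059), 45), (np.float64(0.056), 47), (np.float64(0.053), 46), (np.float64(0.05), 159), (np.float64(0.047), 160), (np.float64(0.044), 151), (np.float64(0.041), 158), (np.float64(0.038), 158), (np.float64(0.035), 54), (np.float64(0.032), 98), (np.float64(0.029), 157), (np.float64(0.026), 158), (np.float64(0.023), 157), (np.float64(0.02), 51), (np.float64(0.017), 75), (np.float64(0.014), 158), (np.float64(0.011), 157)]
```

>>> jog_arm:
  moves:
    - [0,0,-0.002,0,0.001,0.04,-1]
    - [0,0,-0.002,0,0.001,0.08,-1]
    - [0,0,-0.002,0,0.001,0.12,-1]
    - [0,0,-0.002,0,0.001,0.136,-1]
    - [0,0,-0.002,0,0.001,0.136,-1]

```text
t: 14.0
ee_pos: [0.5358, 0.0465, 0.0382]
tool_rot: [3.139, -0.001, -3.126]
ft_force: [-0.7, 1.2, 0.8]
grip_width: 0.0851
finger_force: 0.0
```

>>> jog_arm:
  moves:
    - [0,0,0,0,0,0,0]
    - [0,0,0,0,0,0,0.3]
    - [0,0,0,0,0,0,0.5]
    - [0,0,0,0,0,0,0.6]
    - [0,0,0,0,0,0,0.7]
  newtons: 40

```text
t: 14.42
ee_pos: [0.5372, 0.0452, 0.0399]
tool_rot: [3.139, 0.003, -3.128]
ft_force: [0.7, -0.0, -0.0]
grip_width: 0.0251
finger_force: 0.0
```

>>> jog_arm:
  moves:
    - [0,0,0,0,0,0,0.75]
    - [0,0,0,0,0,0,0.8]
    - [0,0,0,0,0,0,0.9]
    - [0,0,0,0,0,0,1]
    - [0,0,0,0,0,0,1]

```text
t: 14.83
ee_pos: [0.5369, 0.0456, 0.0395]
tool_rot: [3.139, 0.002, -3.128]
ft_force: [-1.7, 0.8, 5.6]
grip_width: 0.0068
finger_force: 41.0
```

```bash
python3 go.py .5362 .0455 .038 3.1546
```

```text
14.83 [0.5369 0.0456 0.0395] ft [-1.7  0.8  5.6] q [-0.34, 0.54, 0.18, 2.04, -0.18, 0.58, 1.55] w 0.0068
turn [0.001  0.0006 0.0003] shift [ 0.0012 -0.0001  0.0025]
```

>>> jog_arm:
  moves:
    - [0,0,0,-0.001,-0.005,-0.002,1]
    - [0,0,0,-0.003,-0.014,-0.002,1]
    - [0,0,0,-0.005,-0.025,-0.002,1]
    - [0,0,0,-0.008,-0.036,-0.002,1]
    - [0,0,0,-0.008,-0.042,-0.002,1]

```text
t: 15.25
ee_pos: [0.5419, 0.0181, 0.0399]
tool_rot: [3.14, 0.001, -3.13]
ft_force: [0.8, 1.4, -3.1]
grip_width: 0.007
finger_force: 39.8
```

```bash
python3 go.py .5445 -.203 .038 3.1596
python3 - <<'E'
from h import *
im=imaging.snapshot("top");cv2.imwrite("pics/top9.png",im)
c=imaging.calibration("top");g=cv2.GaussianBlur(cv2.cvtColor(im,cv2.COLOR_BGR2GRAY),(3,3),0).astype(int)
for u in(394,400,405,408,410):
    print(u,onz(c,(u,215),.02)[1].round(3),g[184:202,u],"|",g[224:244,u])
E
```

```text
15.25 [0.5419 0.0181 0.0399] ft [ 0.8  1.4 -3.1] q [-0.29, 0.54, 0.18, 2.03, -0.17, 0.58, 1.59] w 0.007
turn [ 0.0005  0.0004 -0.0019] shift [ 0.     -0.3685  0.0027]
394 -0.173 [ 29  28  28  28  29  29  30  34  51  90 132 155 162 163 164 164 166 174] | [171 172 172 171 173 175 169 147 107  65  38  30  29  29  29  30  30  30
  28  28]
400 -0.196 [ 28  29  30  30  30  30  29  31  49  88 129 151 152 147 143 141 140 139] | [164 164 165 167 171 174 165 135  92  55  37  31  28  28  28  28  28  28
  30  30]
405 -0.214 [ 46  75 112 140 154 147 119  79  52  51  68  82  89  91  92  91  90  92] | [136 141 147 151 154 154 145 116  76  50  48  56  59  55  46  38  32  29
  28  28]
408 -0.225 [ 33  50  76  99 113 116 106  85  60  37  24  19  18  18  18  18  18  18] | [ 31  33  35  35  34  35  35  36  51  89 136 168 178 172 151 113  70  41
  30  27]
410 -0.233 [ 26  32  52  78  98 107 105  94  74  49  30  22  19  18  18  17  17  18] | [ 24  26  28  29  28  29  31  43  76 122 163 186 190 178 147 102  61  38
  31  29]
```

>>> jog_arm:
  moves:
    - [0,0,-0.001,-0.001,-0.012,0.001,1]
    - [0,0,-0.001,-0.002,-0.022,0.001,1]
    - [0,0,-0.001,-0.003,-0.032,0.001,1]
    - [0,0,-0.001,-0.004,-0.042,0.001,1]
    - [0,0,-0.001,-0.004,-0.052,0.001,1]

```text
t: 15.72
ee_pos: [0.5447, -0.0119, 0.0395]
tool_rot: [3.139, 0.002, -3.125]
ft_force: [0.2, 1.8, -1.4]
grip_width: 0.0068
finger_force: 40.0
```

>>> jog_arm:
  moves:
    - [0,0,0,0,-0.008,0,1]
    - [0,0,0,0,-0.016,0,1]
    - [0,0,0,0,-0.024,0,1]
    - [0,0,0,0,-0.032,0,1]
    - [0,0,0,0,-0.04,0,1]

```text
t: 16.13
ee_pos: [0.545, -0.0355, 0.0395]
tool_rot: [3.139, 0.001, -3.125]
ft_force: [0.2, 2.7, -0.6]
grip_width: 0.0071
finger_force: 40.2
```

```bash
python3 go.py .5445 -.203 .038 3.1596;python3 -c "
from station import bot;print(bot.state()['torque'])"
```

```text
16.13 [ 0.545  -0.0355  0.0395] ft [ 0.2  2.7 -0.6] q [-0.19, 0.55, 0.18, 2.02, -0.17, 0.59, 1.69] w 0.0071
turn [ 0.0008  0.0005 -0.0003] shift [ 0.0056 -0.2792  0.0018]
[ 0.67119872  0.0045292  -0.0611456 ]
```

>>> jog_arm:
  moves:
    - [0,0,0,0,-0.011,0,1]
    - [0,0,0,0,-0.022,0,1]
    - [0,0,0,0,-0.033,0,1]
    - [0,0,0,-0.001,-0.044,0,1]
    - [0,0,0,-0.001,-0.055,0,1]

```text
t: 16.55
ee_pos: [0.5462, -0.0686, 0.0395]
tool_rot: [3.139, 0.001, -3.125]
ft_force: [-1.7, 5.4, 1.1]
grip_width: 0.0069
finger_force: 40.6
```

>>> jog_arm:
  moves:
    - [0,0,0,0,-0.011,0,1]
    - [0,0,0,0,-0.022,0,1]
    - [0,0,0,0,-0.033,0,1]
    - [0,0,0,-0.001,-0.044,0,1]
    - [0,0,0,-0.001,-0.055,0,1]

```text
t: 16.97
ee_pos: [0.5471, -0.101, 0.0395]
tool_rot: [3.138, 0.001, -3.125]
ft_force: [-2.2, 7.2, 4.0]
grip_width: 0.0066
finger_force: 41.0
```

```bash
python3 go.py .5465 -.203 .038 3.1596;python3 - <<'E'
from h import *
print(bot.state()['torque'])
a=imaging.snapshot("side");b=imaging.snapshot("top");cv2.imwrite("pics/side10.png",a);cv2.imwrite("pics/top10.png",b)
# mouth dark hole in top near expected
s=bot.state();p=s["ee_pos"]+[.002,-.134,0];p[2]=.246;c=imaging.calibration("top");u=proj(c,p);print(u)
g=cv2.cvtColor(b,cv2.COLOR_BGR2GRAY);x,y=int(u[0]),int(u[1]);print(g[y-9:y+10,x-10:x+11])
E
```

```text
16.97 [ 0.5471 -0.101   0.0395] ft [-2.2  7.2  4. ] q [-0.06, 0.56, 0.17, 1.99, -0.17, 0.6, 1.81] w 0.0066
turn [ 0.0012  0.0003 -0.0004] shift [ 0.0039 -0.17    0.0019]
[ 1.43942955  0.37822359 -0.22777625]
[428.12843605 203.9039919 ]
[[110 102 102 104 103  96 100 103 102 105 104 106 105 101  94  94 101  99
   93  63  34]
 [ 99  91  98 103  99  89  92 102 103  94  89  95 102  96  83  80  96 101
   91  66  37]
 [ 91  81  92 100  97  77  80  97  96  86  70  83  98  96  79  76  93 100
   90  64  31]
 [ 86  68  86 102  95  72  73  98  98  82  71  82  97  96  72  72  98  97
   85  63  33]
 [ 84  69  80  96  90  73  77 104 110 104  94  99 107 100  76  71  93 102
   89  70  37]
 [ 83  64  83  98  97  82  94 132 157 174 174 166 153 123  87  76  90  99
   97  76  42]
 [ 86  73  79 103 105 105 145 188 211 227 230 223 203 169 119  83  88  98
   92  73  48]
 [ 92  71  86 107 124 163 211 227 222 219 220 217 208 195 166 124 102  98
   87  74  43]
 [104  88  95 123 165 216 235 227 191 155 147 150 167 194 202 183 137 103
   90  69  40]
 [121 111 120 151 199 234 234 195 130  90  82  88 116 173 223 224 176 114
   89  70  44]
 [138 135 149 181 228 238 219 151  88  68  65  66  88 146 218 235 195 125
   92  75  45]
 [144 143 171 219 244 243 205 120  74  64  64  63  72 125 202 230 194 125
   96  79  52]
 [142 145 178 231 250 248 220 137  80  68  65  66  75 119 194 223 185 122
   93  81  54]
 [135 139 173 226 248 249 235 171 101  74  69  72  91 141 203 223 178 118
   96  84  52]
 [141 140 158 194 229 240 235 202 151 115 103 111 143 189 216 209 154 109
   94  81  50]
 [147 142 149 169 187 207 222 221 203 186 181 192 206 225 212 174 123  96
   92  85  54]
 [148 148 153 157 161 169 193 214 221 227 232 229 227 221 189 135 100  98
   99  84  54]
 [154 151 152 156 151 155 161 176 192 211 220 213 198 183 144 107  95  99
   97  89  56]
 [161 164 163 156 146 134 122 126 144 154 154 147 138 131 106  91  87  95
  103  93  56]]
```

>>> jog_arm:
  moves:
    - [0,0,0,0.002,-0.008,0,1]
    - [0,0,0,0.003,-0.018,0,1]
    - [0,0,0,0.003,-0.029,0,1]
    - [0,0,0,0.003,-0.04,0,1]
    - [0,0,0,0.003,-0.05,0,1]

```text
t: 17.48
ee_pos: [0.5465, -0.1308, 0.0395]
tool_rot: [3.139, 0.002, -3.124]
ft_force: [-0.2, 6.9, 2.9]
grip_width: 0.0067
finger_force: 40.8
```

>>> jog_arm:
  moves:
    - [0,0,0,0,-0.011,0,1]
    - [0,0,0,0,-0.022,0,1]
    - [0,0,0,0,-0.033,0,1]
    - [0,0,0,0,-0.044,0,1]
    - [0,0,0,0,-0.05,0,1]

```text
t: 17.9
ee_pos: [0.5469, -0.1613, 0.0395]
tool_rot: [3.139, 0.002, -3.124]
ft_force: [0.6, 5.9, 4.5]
grip_width: 0.0068
finger_force: 40.9
```

```bash
python3 go.py .5465 -.203 .038 3.1596;python3 -c "
from station import bot;print(bot.state()['torque'])"
```

```text
17.9 [ 0.5469 -0.1613  0.0395] ft [0.6 5.9 4.5] q [0.05, 0.58, 0.17, 1.96, -0.17, 0.61, 1.91] w 0.0068
turn [ 0.0008  0.0007 -0.0003] shift [ 0.0019 -0.0695  0.0023]
[ 1.26089822  0.07149793 -0.01384232]
```

>>> jog_arm:
  moves:
    - [0,0,0,0,-0.009,0,1]
    - [0,0,0,0,-0.018,0,1]
    - [0,0,0,0,-0.026,0,1]
    - [0,0,0,0,-0.034,0,1]
    - [0,0,0,0,-0.04,0,1]

```text
t: 18.32
ee_pos: [0.5474, -0.1844, 0.0395]
tool_rot: [3.138, 0.002, -3.124]
ft_force: [-0.9, 6.6, 6.1]
grip_width: 0.007
finger_force: 41.2
```

>>> jog_arm:
  moves:
    - [0,0,0,0,-0.003,0,1]
    - [0,0,0,0,-0.006,0,1]
    - [0,0,0,0,-0.009,0,1]
    - [0,0,0,0,-0.012,0,1]
    - [0,0,0,0,-0.015,0,1]

```text
t: 18.73
ee_pos: [0.5475, -0.1926, 0.0395]
tool_rot: [3.138, 0.002, -3.123]
ft_force: [-1.4, 8.1, 6.9]
grip_width: 0.007
finger_force: 41.3
```

>>> jog_arm:
  moves:
    - [0,0,0,0,-0.003,0,1]
    - [0,0,0,0,-0.006,0,1]
    - [0,0,0,0,-0.009,0,1]
    - [0,0,0,0,-0.012,0,1]
    - [0,0,0,0,-0.015,0,1]

```text
t: 19.15
ee_pos: [0.5475, -0.1971, 0.0395]
tool_rot: [3.132, -0.0, -3.121]
ft_force: [-3.4, 21.2, 15.9]
grip_width: 0.007
finger_force: 42.4
```

>>> jog_arm:
  moves:
    - [0,0,0,0,-0.002,-0.002,1]
    - [0,0,0,0,-0.004,-0.004,1]
    - [0,0,0,0,-0.004,-0.004,1]

```text
t: 19.4
ee_pos: [0.5467, -0.1974, 0.0402]
tool_rot: [3.13, -0.003, -3.119]
ft_force: [0.6, 20.7, -1.9]
grip_width: 0.0069
finger_force: 40.3
```

Run:
```python
from h import *
s=bot.state();print(s["ee_pos"],s["ft_force"],s["torque"])
a=imaging.snapshot("side");b=imaging.snapshot("top");w=imaging.snapshot("wrist");cv2.imwrite("pics/side11.png",a);cv2.imwrite("pics/top11.png",b);cv2.imwrite("pics/w11.png",w)
cr=lambda i,x,y:cv2.resize(i[y-75:y+75,x-100:x+100],(400,300),interpolation=cv2.INTER_CUBIC)
cv2.imwrite("pics/c11.png",np.vstack([np.hstack([cr(a,230,270),cr(b,430,210)]),np.hstack([cv2.resize(w,(400,250)),cv2.resize(a[120:400,60:380],(400,250))])]))
```

```text
[ 0.54673519 -0.19739735  0.04015371] [ 0.63157027 20.69173423 -1.89794634] [ 4.35484162 -0.17226288 -0.0844865 ]
```

View pics/c11.png

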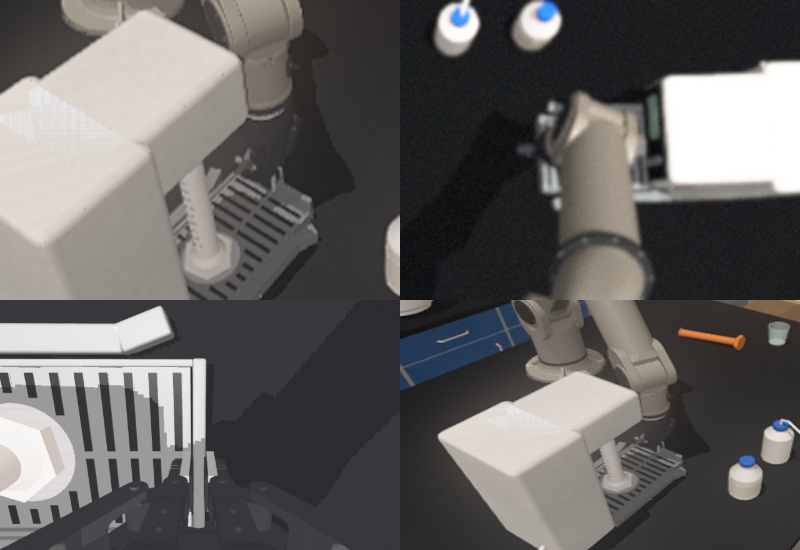

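Run:
```python
from h import *
c=imaging.calibration("wrist");sx,sy=640/400,400/250
for n,u,z in(("tip corner a",(162,6),.024),("tip corner b",(173,26),.024),("plate in",(193.5,60),.045),("plate out",(206,60),.045),("plate in low",(193.5,120),.045),("plate in2",(193.5,20+50),.045)):
    print(n,onz(c,(u[0]*sx,u[1]*sy),z).round(4))
```

```text
tip corner a [ 0.4458 -0.2206  0.024 ]
tip corner b [ 0.4571 -0.2139  0.024 ]
plate in [ 0.4777 -0.2004  0.045 ]
plate out [ 0.4775 -0.1934  0.045 ]
plate in low [ 0.5127 -0.1998  0.045 ]
plate in2 [ 0.4832 -0.2003  0.045 ]
```

>>> jog_arm:
  moves:
    - [0,0,0,0,0.004,0,1]
    - [0,0,0,0,0.006,0,1]
    - [0,0,0,0,0.006,0,1]

```text
t: 19.8
ee_pos: [0.5467, -0.1973, 0.0403]
tool_rot: [3.134, -0.001, -3.121]
ft_force: [0.4, 13.2, -2.9]
grip_width: 0.0072
finger_force: 40.2
```

>>> jog_arm:
  moves:
    - [0,0,0,0.002,-0.004,0,1]
    - [0,0,0.004,0.003,-0.008,0,1]
    - [0,0,-0.004,-0.003,-0.01,0,1]
    - [0,0,0,0,-0.01,0,1]
    - [0,0,0,0,-0.01,0,1]

```text
t: 20.22
ee_pos: [0.5467, -0.1974, 0.0397]
tool_rot: [3.127, -0.003, -3.118]
ft_force: [-0.2, 25.4, -0.8]
grip_width: 0.0071
finger_force: 40.4
```

>>> jog_arm:
  moves:
    - [0,0,0,0,0.005,0,1]
    - [0,0,0,0,0.01,0,1]
    - [0,0,0,0,0.014,0,1]
    - [0,0,0,0,0.015,0,1]

```text
t: 20.55
ee_pos: [0.5467, -0.1973, 0.0407]
tool_rot: [3.138, -0.0, -3.123]
ft_force: [0.9, 5.3, -3.3]
grip_width: 0.0069
finger_force: 40.2
```

Tray is firmly home at y = -0.1974 even with wiggling. Next I release and back off.

>>> jog_arm:
  moves:
    - [0,0,0,0,0,0,0.6]
    - [0,0,0,0,0,0,0.4]
    - [0,0,0,0,0,0,0.2]
    - [0,0,0,0,0,0,0.2]

```text
t: 20.88
ee_pos: [0.5471, -0.2004, 0.0417]
tool_rot: [3.14, 0.002, -3.126]
ft_force: [0.3, -1.5, 0.4]
grip_width: 0.0339
finger_force: 0.0
```

>>> jog_arm:
  moves:
    - [0,0,0,0,0,-0.015,0.2]
    - [0,0,0,0,0,-0.04,0.2]
    - [0,0,0,0,0,-0.07,0.2]
    - [0,0,0,0,0,-0.07,0.2]

```text
t: 21.22
ee_pos: [0.5491, -0.2005, 0.0872]
tool_rot: [3.141, 0.007, -3.126]
ft_force: [0.6, -1.5, 0.3]
grip_width: 0.0335
finger_force: 0.0
```

>>> jog_arm:
  moves:
    - [0,0,0,0,0.05,0,0.2]
    - [0,0,0,0,0.11,0,0.2]
    - [0,0,0,0,0.18,0,0.2]
    - [0,0,0,0,0.24,0,0.2]
    - [0,0,0,0,0.3,0,0.2]

```text
t: 21.63
ee_pos: [0.5439, -0.0176, 0.0843]
tool_rot: [3.139, 0.002, -3.125]
ft_force: [0.2, 1.1, 0.7]
grip_width: 0.034
finger_force: 0.0
```

>>> jog_arm:
  moves:
    - [0,0,0,0,0.06,-0.05,0.2]
    - [0,0,0,0,0.12,-0.1,0.2]
    - [0,0,0,0,0.18,-0.15,0.2]
    - [0,0,0,0,0.18,-0.15,0.2]
    - [0,0,0,0,0.18,-0.15,0.2]

```text
t: 22.05
ee_pos: [0.5438, 0.0935, 0.1774]
tool_rot: [3.136, 0.007, -3.119]
ft_force: [0.2, 0.2, -0.2]
grip_width: 0.0341
finger_force: 0.0
```

Run:
```python
from h import *
s=bot.state();print(s["t"],s["ee_pos"],s["ft_force"].round(1))
a=imaging.snapshot("side");b=imaging.snapshot("top");cv2.imwrite("pics/side12.png",a);cv2.imwrite("pics/top12.png",b)
d=cv2.absdiff(a,cv2.imread("pics/side11.png")).max(2)
# tube region in side: expected axis projection
cs=imaging.calibration("side");g=cv2.cvtColor(a,cv2.COLOR_BGR2GRAY).astype(int)
for z in(.02,.05,.1,.15,.18):
    u=proj(cs,[.5485,-.3315,z]);print(z,u.round(1),g[int(u[1]),int(u[0])-12:int(u[0])+13],d[int(u[1]),int(u[0])-12:int(u[0])+13].max())
ct=imaging.calibration("top");t=cv2.cvtColor(b,cv2.COLOR_BGR2GRAY);k=np.diff(t[200:225,372:410].astype(int).mean(0));print("front edge col",372+np.argmax(k)+.5,k.max(),onz(ct,(372+np.argmax(k)+.5,212),.045)[1])
for n,i in(("side",a),("top",b)):
    i0=cv2.imread(f"pics/{n}0.png")
    for nm,p in(("beaker",[.439,.549,.05]),("wash",[.775,-.04,.08]),("bottle",[.775,-.185,.08])):
        u=proj(imaging.calibration(n),p).astype(int);q=np.s_[u[1]-15:u[1]+16,u[0]-15:u[0]+16];print(n,nm,cv2.absdiff(cv2.GaussianBlur(i,(3,3),0)[q],cv2.GaussianBlur(i0,(3,3),0)[q]).max() if u.min()>15 else None)
```

```text
22.05 [0.54381914 0.09345462 0.17735655] [ 0.2  0.2 -0.2]
0.02 [234.5 322. ] [135 168 165 159 163 164 162 168 172 171 172 171 169 165 160 154 153 162
 162 157 155 162 162 138 124] 6
0.05 [233.2 315.5] [ 73  79  97 120 149 145 168 170 163 173 173 170 168 165 160 154 145 133
 126 130 150 163 167 164 148] 8
0.1 [230.8 304.2] [137 131 108  88 118 147 159 171 173 173 174 173 170 167 164 160 154 146
 131  75  54  59  76  86  95] 12
0.15 [228.3 292.1] [ 75  75  75  73  86 141 172 174 175 175 173 172 170 167 163 158 151 142
 129 124 122  96 124 123  68] 17
0.18 [226.7 284.5] [146 145 145 146 145 143 145 157 176 176 174 173 172 169 165 160 155 147
 138 133 136 136 136 135 114] 3
front edge col 399.5 45.72 -0.18878661085183873
side beaker 7
side wash 5
side bottle 3
top beaker 5
top wash 5
top bottle 5
```

Run:
```python
from h import *
c=imaging.calibration("top");t=cv2.cvtColor(cv2.imread("pics/top12.png"),cv2.COLOR_BGR2GRAY).astype(int)
for v in(185,195,205,215): 
    k=np.diff(t[v,448:475]);u=448+np.argmax(k)+.5;print(v,u,onz(c,(u,v),.4)[:2].round(4),onz(c,(u,v),.39)[1].round(4))
for u in(468,480,490):
    col=t[150:250,u];w=np.where(col>190)[0]+150;print(u,w.min(),w.max(),(onz(c,(u,w.min()-.5),.4)[0]+onz(c,(u,w.max()+.5),.4)[0])/2,onz(c,(u,w.max()+.5),.4)[:2])
```

```text
185 460.5 [ 0.584  -0.2839] -0.2876
195 461.5 [ 0.5564 -0.2853] -0.2891
205 462.5 [ 0.529  -0.2868] -0.2905
215 463.5 [ 0.5017 -0.2882] -0.292
468 173 226 0.5444676075706228 [ 0.47041095 -0.29895251]
480 173 226 0.5442112613909573 [ 0.4701406 -0.3314968]
490 172 226 0.5453903379162441 [ 0.46991522 -0.35862764]
```

```bash
python3 -c "
from station import bot;print(bot.sign_off())"
```

```text
the job is handed in; nothing more can be done
None
```

The job is handed in: the cylinder stands upright on the disc, and the tray is home against its stop, with the disc's centre within about 2 mm of my camera estimate of the spot below the outlet, though the mouth itself was hidden under the head; the beaker and bottles did not move, and it took about 22 s.

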